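# Seat and clamp a drawer part in the guarded end-boring machine

## Robot

A 7-joint arm with a two-finger parallel gripper is mounted at the origin on the work surface. World frame = base frame: x ahead of the robot, y to its left, z up, the work surface at z = 0. Lengths are in m, angles in rad, forces in N, time in s.
With the tool pointing down it reaches from about 0.35 to 0.9 m from the base axis. Payload 8.1 kg.
Tool frame: the origin (TCP) lies midway between the tips of the shut fingers; the grasp point (between the pads) lies robot.tcp_to_grasp behind it (robot.tcp_to_grasp is the distance from the TCP to the grasp point, in m); z points along the fingers, x is the direction in which the jaws open and shut, and the axes are right-handed (so a half turn about z gives the same grasp; the last joint's range is limited). The gripper opens to 85 mm and grips with 20 to 120 N. Pads are 22 mm wide; open, the fingers measure 114 mm over their backs; the gripper's body (76 mm by 85 mm) begins 54 mm behind the grasp point. The pads swing forward as they close: fully open they stand 13 mm farther back than shut.
Start: joints at [-1.238, 0.434, 0.025, 1.573, -0.012, 1.134, -0.075], TCP at [0.264, 0.567, 0.231] pointing down, gripper open.
Joint ranges: [-2.62, 2.62], [-0.44, 2.09], [-1.27, 1.32], [0.08, 2.57], [-1.32, 4.46], [0.12, 2], [-2.74, 2.74]. Speed limits (rad/s): [2.22, 2.22, 3.01, 3.01, 3.14, 3.14, 3.14].

## Interface

Orientations are given as a rotation vector (axis times angle).
In Python, from plant import robot, eyes, spot_in gives the robot as it stands. Calls block until the motion is done:
- robot.movep(position, orientation): joint-space move of the TCP to a pose.
- robot.servo_line(position, ori=None, v=0.15, until_force=None): straight line of the TCP; ori=None keeps the orientation; v is the mean speed in m/s. With until_force (N) it stops when the force on the tool has changed by that much, and returns True; else False.
- robot.goto_joints(angles): joint-space move.
- robot.gripper_open() and robot.close_gripper(effort=None): open the fingers fully, or close them until they stop; effort is the grip in N (None keeps the last).
- robot.pause(seconds).
- robot.ik(position, orientation): joint angles nearest the present ones, or None.
- eyes.grab_frame(name): name is "side" or "top" or "wrist"; returns a dict with "pixels" (384x512x3 uint8, red, green, blue), "depth" (384x512 float32, m along the optical axis (not along the pixel's ray), 0 where there is no reading), "camera_matrix" (3x3 intrinsics, pixels), "position" and "orientation" of the camera in the world; the wrist camera has in their place "hand_eye" (4x4, takes a point from camera to tool coordinates, whose origin is the TCP and whose axes are the tool frame's). Camera axes: x right, y up, looking along -z (the intrinsics and any distortion apply to the point x, -y, -z); pixel columns grow to the right and rows downward; lengths in m; the calibration is good to about 2 mm. A picture is of the moment at which its call begins: read the wrist's pose just before it.
A pose or a line that the arm cannot do raises robot.Unreachable and nothing moves.
- robot.job_done(): hands the job in, once; it reports no verdict.
Trained networks look in a picture, given as the dict that the camera call returned (one of the last four; its "shot" number tells which), for a name from the list of things; names that differ only in an ending like _2 or _b are one class to them, and where a whole thing is asked for, a point or a joint stands for the part that bears it (a point fixed in the world has none). Each returns a list of dicts, best first, with "score" (0 to 1); they miss things now and then, are a little off and sometimes report something else, mostly with a low value. They report only what shows in the picture. A call takes as long as a camera call.
- spot_in(picture, thing): "xyz" ([x, y, z] in m, in world coordinates, good to about 4 mm: the middle of the surface that is visible of it).
Readings, each from a call of its own:
- robot.get_time(): time.
- robot.get_joint_positions(): joint angles.
- robot.get_qd(): joint speeds.
- robot.get_effort(): joint torques, N m.
- robot.get_position(): TCP position.
- robot.get_ee_rot(): TCP orientation.
- robot.get_force(): force on the tool from outside, world axes, zero at the start.
- robot.get_torque(): the same for the moment, N m.
- robot.get_opening(): finger opening in m.
Only numpy, scipy, OpenCV 4.12 (cv2) and the standard library are available. Lean on these libraries where they do the work, as an engineer would, in place of code of your own. Each camera call takes 0.05 s, during which the arm holds its last target. There are 200 camera calls.

## Task

Get the dark wooden blank ready for boring: with your fingertips push it along its guide rails until its far end is fully home against the steel end stop, then reach down through the window in the top of the yellow guard and press the red hold-down paddle all the way down. Never touch the yellow guard, do not lift the blank, and leave the glue bottle, tape roll, jar and screwdriver where they are.

Things in the scene. Friction and masses are not known exactly. Their poses are not given: they have to be found in the camera images.
- station: Blue boring machine, fixed to the bench. Origin: underside of its bed (bench height), straight below the middle of the guard window. Own x points roughly away from the robot, y left, z up. Bed slab: top 30 mm above the bench, x -85 to +155, y -260 to +300 mm. White motor and small switch box at y below -101 mm, up to 80 mm above the bed.
- stop (a point): Centre of the end stop's face (steel plate 100 mm wide, 36 mm high) at station y = -90 mm, 11 mm above the bed, looking to +y. Leading to it, two aluminium guide rails lie on the bed along y, 12 mm high and wide, inner faces at station x = +-32 mm, from y -100 to +170 mm.
- guard: Yellow steel guard, fixed; origin and axes as the station. 160 mm (x) by 170 mm (y); flat top 10 mm thick, top face 138 mm above the bench, with one window 100 mm (x) by 110 mm (y) centred on the origin. Front plate; side skirts down to 78 mm above the bench; 12 mm corner posts. Blank sticks out below the +y skirt. Do not touch.
- window (a point): Centre of the guard window, in the plane of the guard's top face (138 mm above the bench); axes as the station.
- holddown (a joint): Hold-down lever angle: 0 = fully raised, 0.24 rad = down on its end stop; starts at 0 to 0.05. Stiff pivot, no spring: it stays where it is left; about 3 to 5 N at the paddle moves it. Pivot along the station's y at x = +130 mm, 85 mm above the bench; the lever points from there to -x. Its rubber foot comes down on the blank.
- paddle (a point): Centre of the top face of the red paddle at the lever's end, 44 mm along the station's x by 40 mm along y by 14 mm thick, seen through the middle of the window, 130 mm from the pivot. Top about 124 mm above the bench when raised, 93 mm when fully down.
- blank: Dark wooden blank, loose, 60 mm (own x) by 290 mm (own y) by 22 mm thick, about 0.25 kg, flat on the bed between the rails (2 mm play each side), long way along the station's y. Origin: centre of its underside. Starts with its -y end 30 to 60 mm short of the stop; home, its origin is at station y = +55 mm.
- push_end (a point): Centre of the blank's +y end face (60 mm wide, 22 mm high), which sticks out on the left of the guard: the end to push, towards the station's -y. 11 mm above the bed. When the blank is home this face is at y = +200 mm of the station, 115 mm clear of the guard and 30 mm beyond the rails' ends.
- glue: Small white glue bottle with orange cap, 52 mm across, 110 mm tall, loose. Origin: centre of its underside. Leave alone.
- tape: Roll of blue tape lying flat, 96 mm across, 24 mm high, loose. Origin: centre of its underside. Leave alone.
- jar: Amber jar with brass lid, 60 mm across, 75 mm tall, loose. Origin: centre of its underside. Leave alone.
- screwdriver: Red-handled screwdriver lying on the bench beyond the machine, loose. Leave alone.

How it is judged:
On the way, in this order (a step that is already met when the one before it is completed fails the run):
1. the blank is home against the end stop (within 3 mm) while the hold-down is still up (y of blank in the frame of station below 0.058 m and value of joint holddown below 0.1 rad), for 0.1 s.
2. the hold-down is pressed down by the fingers reaching in through the guard window, the blank still home (value of joint holddown above 0.2 rad and y of blank in the frame of station below 0.058 m and z of the grasp point in the frame of window below 0 m and x of the grasp point in the frame of window between -0.05 and 0.05 m and y of the grasp point in the frame of window between -0.055 and 0.055 m), for 0.05 s.
At the end, for the whole second after the job is handed in: The hold-down lever is down (at least 0.21 of 0.24 rad), and the blank lies flat and at rest between the rails, its end within 3 mm of the end stop (value of joint holddown above 0.21 rad and y of blank in the frame of station below 0.058 m and z of blank in the frame of station below 0.033 m and angle between the y axis of blank and the y axis of station, either way round below 0.05 rad and linear speed of blank below 0.01 m/s); the robot touches nothing.
It fails at once if the robot touches the yellow guard (contact force between any of the fingers, the arm and guard above 0.3 N).
It fails at once if the blank is lifted (more than 10 mm) or tipped (height (world z) of blank above 0.04 m or angle between blank's own z axis and vertical above 0.15 rad).
It fails at once if a bystander is moved more than 30 mm or knocked over (distance of any of glue, tape, jar, screwdriver from where it was at the start of the episode above 0.03 m or angle between any of glue, jar's own z axis and vertical above 0.5 rad).
It also fails if it takes over 51 s, if anything falls off the work surface, if the arm or the gripper's body presses on something with over 40 N, if the wrist force passes 120 N, or if a joint passes its speed limit or range.

## Working session

There is one attempt and no reset: what is moved stays moved. The work goes in short steps, each a Python script; the robot and the scene stay as the last script left them, time stands still between calls to the robot, and variables do not carry over. Pictures are saved under pics/ and viewed, about 8 in all and at most 12, crops included, and the job is handed in when it is done.

```bash
ls; mkdir -p pics
cat > h.py <<'E'
import numpy as np, cv2, pickle
from scipy.spatial.transform import Rotation as R
from plant import robot, eyes, spot_in
def Rm(o):
    o=np.array(o,float)
    if o.shape==(3,3): return o
    return R.from_rotvec(o).as_matrix() if o.size==3 else R.from_quat(o).as_matrix()
def cloud(f):
    d=f["depth"]; K=np.array(f["camera_matrix"]); v,u=np.indices(d.shape)
    p=np.stack([(u-K[0,2])/K[0,0]*d,-(v-K[1,2])/K[1,1]*d,-d],-1)
    if "hand_eye" in f:
        H=np.array(f["hand_eye"]); p=p@H[:3,:3].T+H[:3,3]
        return p@Rm(f["ee_rot"]).T+np.array(f["ee_pos"])
    return p@Rm(f["orientation"]).T+np.array(f["position"])
def grab(n,save=None):
    pos,rot=robot.get_position(),robot.get_ee_rot()
    f=eyes.grab_frame(n)
    if n=="wrist": f["ee_pos"],f["ee_rot"]=pos,rot
    if save:
        cv2.imwrite(f"pics/{save}.png",f["pixels"][...,::-1]); pickle.dump(f,open(f"pics/{save}.pkl","wb"))
    return f
E
python3 - <<'E'
from h import *
print(robot.get_time(),robot.get_ee_rot(),robot.tcp_to_grasp)
for n in("side","top"):
    f=grab(n,n+"0"); print([k for k in f],f["position"],f["orientation"],f["camera_matrix"])
    for t in("station","guard","paddle","holddown","blank","push_end","stop","window","glue","tape","jar","screwdriver"):
        try:print(n,t,[(np.round(r["xyz"],3),round(r["score"],2)) for r in spot_in(f,t)][:2])
        except Exception as e:print(t,e)
a=cv2.imread("pics/side0.png");b=cv2.imread("pics/top0.png");cv2.imwrite("pics/both0.png",cv2.resize(np.vstack([a,b]),(512*600//768*1,600)) )
E
```

```text
pics
0.0 [ 2.64835822e+00  1.68806246e+00 -1.97849849e-03] 0.0187
['pixels', 'depth', 'camera_matrix', 'position', 'orientation', 'shot'] [ 0.16397977 -0.63845889  0.76422823] [ 0.81637748 -0.25997069 -0.52978355] [[400.25975266   0.         259.80665369]
 [  0.         400.25975266 191.55414653]
 [  0.           0.           1.        ]]
side station [(array([ 0.575, -0.184,  0.032]), 0.75)]
side guard [(array([ 0.529, -0.144,  0.128]), 0.58)]
side paddle [(array([ 0.576, -0.108,  0.112]), 0.91), (array([ 0.762, -0.023,  0.023]), 0.25)]
side holddown [(array([ 0.578, -0.11 ,  0.116]), 0.71)]
side blank [(array([0.52 , 0.076, 0.052]), 0.56), (array([ 0.761, -0.024,  0.022]), 0.34)]
side push_end [(array([0.523, 0.071, 0.05 ]), 0.78)]
side stop [(array([ 0.576, -0.187,  0.036]), 0.63), (array([0.518, 0.076, 0.053]), 0.48)]
side window [(array([ 0.526, -0.146,  0.13 ]), 0.67), (array([ 0.448, -0.328,  0.07 ]), 0.64)]
side glue [(array([ 0.451, -0.33 ,  0.07 ]), 0.9)]
side tape [(array([ 0.432, -0.17 ,  0.021]), 0.76)]
side jar [(array([ 0.394, -0.086,  0.054]), 0.82), (array([ 0.578, -
[... 406 characters left out ...]
.76)]
top guard [(array([ 0.562, -0.109,  0.139]), 0.57)]
top paddle [(array([ 0.584, -0.102,  0.111]), 0.69)]
top holddown [(array([ 0.585, -0.105,  0.116]), 0.69)]
top blank [(array([0.539, 0.032, 0.05 ]), 0.72)]
top push_end [(array([0.538, 0.033, 0.051]), 0.77)]
top stop [(array([ 0.601, -0.104,  0.026]), 0.81), (array([0.541, 0.032, 0.05 ]), 0.39)]
top window [(array([ 0.565, -0.11 ,  0.14 ]), 0.95), (array([ 0.463, -0.305,  0.075]), 0.67)]
top glue [(array([ 0.462, -0.305,  0.075]), 0.89)]
top tape [(array([ 0.434, -0.168,  0.024]), 0.76)]
top jar [(array([ 0.406, -0.057,  0.077]), 0.91), (array([ 0.587, -0.103,  0.119]), 0.45)]
top screwdriver [(array([ 0.751, -0.012,  0.02 ]), 0.58)]
```

```bash
python3 - <<'E'
from h import *
f=pickle.load(open("pics/top0.pkl","rb"));P=cloud(f)
z=P[...,2]
# guard top plane
m=(abs(z-.139)<.006)&(np.hypot(P[...,0]-.57,P[...,1]+.11)<.15)
hsv=cv2.cvtColor(f["pixels"],cv2.COLOR_RGB2HSV)
y=m&(hsv[...,0]>18)&(hsv[...,0]<35)&(hsv[...,1]>100)
print(y.sum(), np.median(z[y]))
pts=(P[y][:,:2]*1000).astype(np.float32); r=cv2.minAreaRect(pts); print("guard outer",r)
# window: inner hole of the guard mask
mm=y.astype(np.uint8)
c,h=cv2.findContours(cv2.morphologyEx(mm,cv2.MORPH_CLOSE,np.ones((3,3))),cv2.RETR_CCOMP,cv2.CHAIN_APPROX_NONE)
K=f["camera_matrix"];Rw=Rm(f["orientation"]);o=np.array(f["position"])
def atz(uv,zz):
    uv=np.asarray(uv,float).reshape(-1,2);d=np.c_[(uv[:,0]-K[0,2])/K[0,0],-(uv[:,1]-K[1,2])/K[1,1],-np.ones(len(uv))]@Rw.T
    return o+d*((zz-o[2])/d[:,2])[:,None]
for ci,hi in zip(c,h[0]):
    if len(ci)>60:
        q=atz(ci,np.median(z[y]))[:,:2]*1000; print("hole" if hi[3]>=0 else "outer",cv2.minAreaRect(q.astype(np.float32)))
red=((hsv[...,0]<8)|(hsv[...,0]>172))&(hsv[...,1]>120)&(z>.08)
print("red",red.sum(),P[red].mean(0),P[red].min(0),P[red].max(0))
E
python3 -c "
import cv2
cv2.imwrite('pics/t.png',cv2.resize(cv2.imread('pics/top0.png'),(800,600)))"
```

```text
3259 0.13792275944107224
guard outer ((569.8646850585938, -109.9679946899414), (159.98500061035156, 170.41741943359375), 13.103336334228516)
outer ((569.6851806640625, -109.8265380859375), (159.7174530029297, 169.95343017578125), 13.17703914642334)
hole ((569.1383056640625, -109.6419677734375), (104.89350891113281, 113.66199493408203), 13.130152702331543)
red 437 [ 0.54744723 -0.08745525  0.3464758 ] [ 0.48337446 -0.13131067  0.11042786] [ 0.594668   -0.03038232  0.94938713]
```

View pics/t.png

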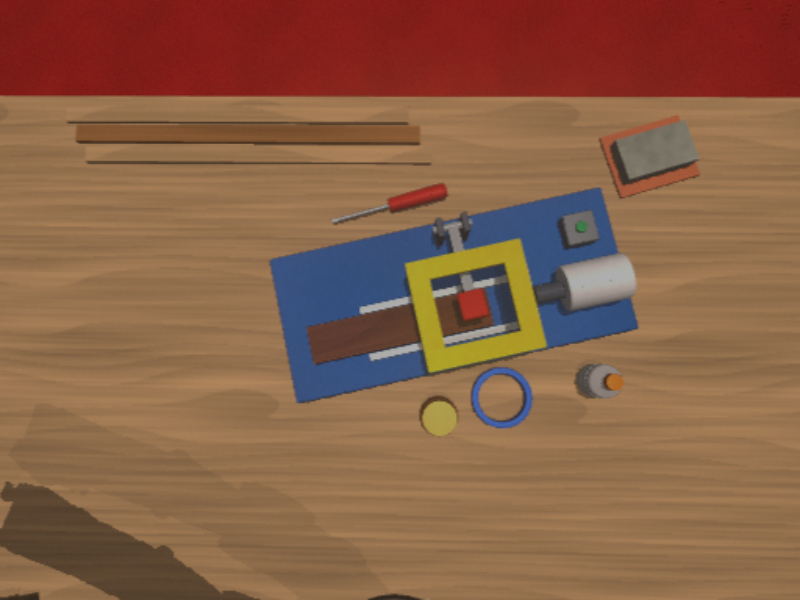

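View pics/side0.png

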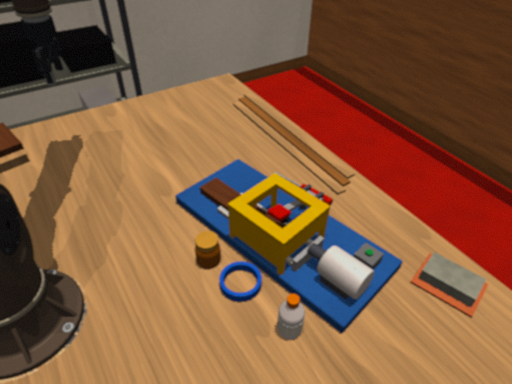

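The top view shows the yellow guard at about px (475,305) and the red paddle at (473,303), with the blank's free end at (312,345). The station is yawed about +13°. In the side view the lever is raised and the +y side is clear. Next I'll cross-check the station pose from the side view and find the blank's end with the wrist camera.

```bash
cat >> h.py <<'E'
yaw=np.deg2rad(13.13); O=np.array([.5697,-.1099,0]); S=R.from_euler('z',yaw).as_matrix()
W=lambda x,y,z: O+S@np.array([x,y,z])
L=lambda p:(np.asarray(p)-O)@S
def down(a): return R.from_matrix(np.array([[np.cos(a),np.sin(a),0],[np.sin(a),-np.cos(a),0],[0,0,-1]])).as_rotvec()
E
python3 - <<'E'
from h import *
def ana(f,tag):
    P=cloud(f);q=L(P);hsv=cv2.cvtColor(f["pixels"],cv2.COLOR_RGB2HSV);ok=f["depth"]>0
    y=ok&(abs(q[...,2]-.138)<.005)&(abs(q[...,0])<.12)&(abs(q[...,1])<.12)&(hsv[...,0]>18)&(hsv[...,0]<35)&(hsv[...,1]>100)
    if y.sum()>50: print(tag,"guard",y.sum(),np.median(q[y][:,2]),cv2.minAreaRect((P[y][:,:2]*1000).astype(np.float32)),np.percentile(q[y],[1,99],0).round(4).tolist())
    b=ok&(abs(q[...,2]-.052)<.006)&(abs(q[...,0])<.045)&(q[...,1]>.09)&(q[...,1]<.3)&((hsv[...,0]<22)|(hsv[...,0]>170))
    if b.sum()>30: print(tag,"blank",b.sum(),np.median(q[b][:,2]),np.percentile(q[b],[1,99],0).round(4).tolist())
    r=ok&((hsv[...,0]<8)|(hsv[...,0]>172))&(hsv[...,1]>120)&(abs(q[...,0])<.05)&(abs(q[...,1])<.05)&(q[...,2]>.085)&(q[...,2]<.13)
    if r.sum()>30: print(tag,"paddle",r.sum(),np.percentile(q[r],[2,50,98],0).round(4).tolist())
for n in("side","top"): ana(pickle.load(open(f"pics/{n}0.pkl","rb")),n)
a=yaw
for t in (a,a+np.pi,a+np.pi/2,a-np.pi/2):
    for p in(W(0,.3,.25),W(0,.27,.036),W(0,.18,.036),W(0,0,.2),W(0,0,.09)):
        j=robot.ik(p,down(t)); print(round(t,2),None if j is None else np.round(j,2))
E
```

```text
side guard 2424 0.13831772302454062 ((569.3533325195312, -110.50749206542969), (164.00741577148438, 172.20742797851562), 13.150744438171387) [[-0.0809, -0.0859, 0.1337], [0.0784, 0.083, 0.1409]]
side blank 588 0.05235101507506778 [[-0.0314, 0.0943, 0.0473], [0.0273, 0.2515, 0.0553]]
side paddle 248 [[-0.0199, -0.0209, 0.1078], [-0.004, -0.0048, 0.1181], [0.0217, 0.0164, 0.1231]]
top guard 3258 0.13792237236091495 ((569.8646850585938, -109.9679946899414), (159.98500061035156, 170.41741943359375), 13.103336334228516) [[-0.0788, -0.0838, 0.1347], [0.0786, 0.0841, 0.1412]]
top blank 1629 0.052160717226516044 [[-0.0295, 0.0917, 0.0484], [0.0289, 0.2538, 0.0557]]
top paddle 317 [[-0.018, -0.0186, 0.1121], [0.002, 0.0006, 0.1182], [0.0225, 0.0191, 0.1228]]
0.23 [-0.77  0.27  0.4   1.79 -0.12  1.1  -0.09]
0.23 [-0.64  0.55  0.33  2.02 -0.3   0.62  0.13]
0.23 [-0.51  0.56  0.4   2.02 -0.36  0.63  0.35]
0.23 [-0.39  0.45  0.7   1.77 -0.33  1.05  0.66]
0.23 [-0.28  0.56  0.55  1.87 -0.39  0.82  0.7 ]
3.37 [ 0.31  0.47 -1.06  1.71  0.43  1.22  2.51]
3.37 [-0.15  0.56 -0.34  1.98  0.29  0.65  2.7 ]
3.37 [-0.94  0.85  1.14  2.05 -1.    0.95 -2.15]
3.37 [-0.63  0.61  1.16  1.78 -0.61  1.16 -2.19]
3.37 [-0.6   0.8   1.15  1.9  -0.86  1.04 -1.99]
1.8 [-0.52  0.27  0.09  1.77 -0.03  1.1   1.38]
1.8 [-0.41  0.53  0.02  2.   -0.02  0.61  1.43]
1.8 [-0.26  0.53  0.05  2.   -0.05  0.61  1.62]
1.8 [-0.26  0.41  0.49  1.76 -0.22  1.03  2.12]
1.8 [-0.14  0.53  0.34  1.86 -0.24  0.79  2.13]
-1.34 [-0.97  0.3   0.67  1.81 -0.21  1.1  -1.56]
-1.34 [-0.76  0.58  0.52  2.03 -0.47  0.65 -1.28]
-1.34 [-0.62  0.59  0.55  2.03 -0.5   0.66 -1.08]
-1.34 [-0.48  0.48  0.85  1.77 -0.41  1.07 -0.83]
-1.34 [-0.42  0.62  0.77  1.88 -0.56  0.87 -0.71]
```

Run:
```python
from h import *
o=down(yaw)
robot.movep(W(0,.31,.2),o); robot.close_gripper(20)
f=grab("wrist","w1"); print(np.round(f["hand_eye"],3).tolist())
q=L(cloud(f)); hsv=cv2.cvtColor(f["pixels"],cv2.COLOR_RGB2HSV)
b=(abs(q[...,2]-.052)<.005)&(abs(q[...,0])<.045)&(q[...,1]>.09)&(q[...,1]<.29)&((hsv[...,0]<22)|(hsv[...,0]>170))
print(b.sum(),np.median(q[b][:,2]) ,np.percentile(q[b],[1,99],0).round(4).tolist())
print(robot.get_time(),robot.get_opening(),L(robot.get_position()),robot.get_force())
# finger geometry: points near tool axis
g=(q-L(robot.get_position())); n=(abs(g[...,0])<.06)&(abs(g[...,1])<.06)&(g[...,2]>-.005)
print(n.sum(), np.percentile(g[n],[1,99],0).round(3).tolist() if n.sum() else None)
```

```text
[[1.0, 0.001, 0.0, 0.0], [0.001, -0.945, -0.328, -0.085], [-0.0, 0.328, -0.945, -0.143], [0.0, 0.0, 0.0, 1.0]]
1441 0.05277346453992742 [[-0.0291, 0.0919, 0.0509], [0.0277, 0.2576, 0.0542]]
3.7417 -6.360205016407525e-05 [1.27112135e-05 3.09961813e-01 2.00013336e-01] [-0.83024422 -0.09465013 -0.42227942]
28912 [[-0.051, -0.008, 0.011], [0.052, 0.019, 0.085]]
```

View pics/w1.png

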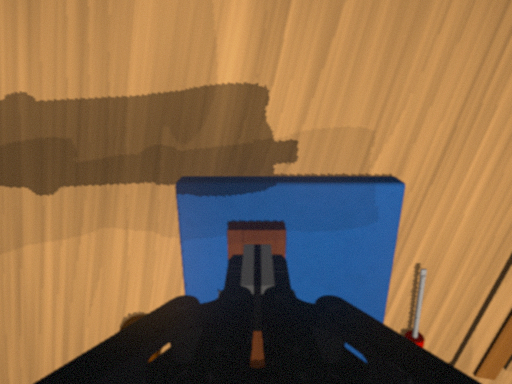

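The wrist view shows the blank's end face at about px (257,228), clear, with the closed fingers at (257,265). I'll check the finger flare profile and then push.

Run:
```python
from h import *
f=pickle.load(open("pics/w1.pkl","rb"));g=L(cloud(f))-L(f["ee_pos"])
for h in range(0,90,10):
    n=(abs(g[...,0])<.07)&(abs(g[...,1])<.07)&(g[...,2]>h/1e3)&(g[...,2]<=(h+10)/1e3)
    if n.sum()>5: print(h,n.sum(),np.percentile(g[n][:,:2],[1,99],0).round(3).tolist())
o=down(yaw)
robot.servo_line(W(0,.30,.041),o,v=.15)
print(robot.get_force())
hit=robot.servo_line(W(0,.195,.041),o,v=.04,until_force=12)
print(hit,L(robot.get_position()),robot.get_force(),robot.get_time())
f=grab("top","top1");q=L(cloud(f));hsv=cv2.cvtColor(f["pixels"],cv2.COLOR_RGB2HSV)
b=(abs(q[...,2]-.052)<.006)&(abs(q[...,0])<.045)&(abs(q[...,1])<.3)&((hsv[...,0]<22)|(hsv[...,0]>170))
print(np.percentile(q[b],[1,99],0).round(4).tolist())
```

```text
0 236 [[-0.011, 0.007], [0.012, 0.012]]
10 639 [[-0.013, 0.007], [0.014, 0.012]]
20 788 [[-0.013, 0.007], [0.014, 0.012]]
30 1014 [[-0.012, -0.009], [0.013, 0.012]]
40 2071 [[-0.03, -0.008], [0.03, 0.015]]
50 6827 [[-0.037, -0.008], [0.038, 0.014]]
60 5459 [[-0.045, -0.009], [0.045, 0.018]]
70 8527 [[-0.052, 0.002], [0.053, 0.019]]
80 3351 [[-0.055, 0.011], [0.056, 0.019]]
[0.32641487 0.60562826 0.12628305]
True [-0.00032069  0.21002862  0.0407523 ] [0.60528359 1.65614698 0.14088623] 6.9417
[[-0.0297, -0.0672, 0.0482], [0.0292, 0.191, 0.0559]]
```

Run:
```python
from h import *
o=down(yaw)
hit=robot.servo_line(W(0,.198,.041),o,v=.015,until_force=12)
robot.pause(.3)
print(hit,L(robot.get_position()),robot.get_force())
robot.servo_line(W(0,.25,.041),o,v=.1)
robot.servo_line(W(0,.28,.24),o,v=.2)
for n in("top","side"):
    f=grab(n,n+"2");q=L(cloud(f));hsv=cv2.cvtColor(f["pixels"],cv2.COLOR_RGB2HSV)
    b=(abs(q[...,2]-.052)<.006)&(abs(q[...,0])<.045)&(q[...,1]>.09)&(q[...,1]<.3)&((hsv[...,0]<22)|(hsv[...,0]>170))
    print(n,b.sum(),np.percentile(q[b],[1,99],0).round(4).tolist() if b.sum()>20 else "")
    # gap between blank's far end and stop, along the centre
    c=(abs(q[...,0])<.02)&(q[...,1]<-.05)&(q[...,1]>-.11)&(q[...,2]<.08)
    print(np.c_[q[c][:,1:],hsv[c]].round(3)[np.argsort(q[c][:,1])][::max(1,c.sum()//15)].tolist() if c.sum() else "")
print(robot.get_time())
```

```text
True [-0.00093899  0.21021454  0.0401495 ] [-0.58160016 -0.33533478 -0.38802432]
top 1069 [[-0.0296, 0.0912, 0.0485], [0.0291, 0.1971, 0.0555]]
[[-0.11, 0.03, 25.0, 125.0, 149.0], [-0.101, 0.07, 25.0, 161.0, 133.0], [-0.101, 0.075, 24.0, 147.0, 109.0], [-0.068, 0.051, 13.0, 106.0, 70.0], [-0.067, 0.055, 16.0, 109.0, 68.0], [-0.065, 0.053, 15.0, 113.0, 70.0], [-0.064, 0.051, 14.0, 96.0, 69.0], [-0.062, 0.052, 14.0, 111.0, 69.0], [-0.06, 0.054, 13.0, 112.0, 73.0], [-0.059, 0.053, 14.0, 102.0, 70.0], [-0.057, 0.051, 14.0, 121.0, 74.0], [-0.056, 0.053, 13.0, 121.0, 80.0], [-0.054, 0.05, 14.0, 117.0, 74.0], [-0.053, 0.052, 13.0, 123.0, 87.0], [-0.051, 0.053, 13.0, 125.0, 86.0]]
side 275 [[-0.0316, 0.0922, 0.0469], [0.0282, 0.1954, 0.0553]]
[[-0.11, 0.067, 135.0, 12.0, 43.0], [-0.109, 0.032, 109.0, 187.0, 82.0], [-0.106, 0.031, 107.0, 179.0, 74.0], [-0.105, 0.076, 0.0, 8.0, 67.0], [-0.103, 0.076, 9.0, 16.0, 112.0], [-0.103, 0.045, 23.0, 17.0, 59.0], [-0.102, 0.049, 8.0, 17.0, 61.0], [-0.102, 0.04, 15.0, 24.0, 63.0], [-0.101, 0.067, 15.0, 16.0, 160.0], [-0.096, 0.066, 12.0, 15.0, 174.0], [-0.092, 0.068, 11.0, 34.0, 127.0], [-0.085, 0.078, 15.0, 114.0, 76.0], [-0.082, 0.051, 10.0, 69.0, 81.0], [-0.08, 0.051, 9.0, 130.0, 55.0], [-0.078, 0.054, 11.0, 187.0, 49.0], [-0.076, 0.053, 16.0, 216.0, 59.0], [-0.073, 0.051, 18.0, 239.0, 64.0]]
9.4833
```

The stop was hit firmly twice at the same place. TCP y was 0.210, which is the expected 0.200 plus an 11 mm finger half-width, so the blank is home. Next I'll press the paddle.

Run:
```python
from h import *
o=down(yaw)
robot.servo_line(W(0,0,.24),o,v=.2)
robot.servo_line(W(0,0,.135),o,v=.1)
print(L(robot.get_position()),robot.get_force())
hit=robot.servo_line(W(0,0,.086),o,v=.03,until_force=20)
print(hit,L(robot.get_position()),robot.get_force())
robot.pause(.3); print(L(robot.get_position()),robot.get_force(),robot.get_time())
```

```text
[ 0.00039613 -0.00024222  0.1356233 ] [ 0.06392975 -0.02480984  0.00911428]
True [-3.15424930e-04 -5.83542812e-05  9.30421771e-02] [-3.07288363  0.31386113 11.75815096]
[-2.90473695e-04 -7.52601519e-05  9.30757863e-02] [-2.24523019  1.23999115 11.12159297] 13.8083
```

```bash
python3 - <<'E'
from h import *
o=down(yaw)
robot.servo_line(W(0,0,.24),o,v=.1)
robot.servo_line(W(0,.28,.26),o,v=.2)
for n in("top","side"):
    f=grab(n,n+"3");q=L(cloud(f));hsv=cv2.cvtColor(f["pixels"],cv2.COLOR_RGB2HSV)
    b=(abs(q[...,2]-.052)<.006)&(abs(q[...,0])<.045)&(q[...,1]>.09)&(q[...,1]<.3)&((hsv[...,0]<22)|(hsv[...,0]>170))
    print(n,b.sum(),np.percentile(q[b],[1,99],0).round(4).tolist())
    r=((hsv[...,0]<8)|(hsv[...,0]>172))&(hsv[...,1]>150)&(abs(q[...,0])<.04)&(abs(q[...,1])<.04)&(q[...,2]>.065)&(q[...,2]<.13)
    print("paddle",r.sum(),np.percentile(q[r],[2,50,98],0).round(4).tolist())
    if n=="top":
        k=r&(abs(q[...,1])<.015); c=np.polyfit(q[k][:,0],q[k][:,2],1); print("slope,z0",c)
    for t in("glue","tape","jar","screwdriver"): print(t,[np.round(s["xyz"],3) for s in spot_in(f,t)[:1]])
print(robot.get_force(),robot.get_time())
E
python3 - <<'E'
import cv2,numpy as np
a=cv2.imread('pics/top3.png')[100:290,150:420];b=cv2.imread('pics/side3.png')[140:330,160:430]
cv2.imwrite('pics/end.png',cv2.resize(np.hstack([a,b]),(800,281)))
E
```

```text
top 1074 [[-0.0296, 0.0912, 0.0482], [0.0291, 0.1972, 0.0555]]
paddle 302 [[-0.021, -0.0188, 0.0891], [-0.0002, 0.0003, 0.0927], [0.0196, 0.0189, 0.0957]]
slope,z0 [0.00307969 0.09280427]
glue [array([ 0.461, -0.303,  0.076])]
tape [array([ 0.436, -0.169,  0.026])]
jar [array([ 0.407, -0.06 ,  0.079])]
screwdriver [array([ 0.751, -0.011,  0.019])]
side 275 [[-0.0315, 0.0918, 0.047], [0.0277, 0.1955, 0.0558]]
paddle 172 [[-0.0123, -0.0206, 0.0867], [0.0031, -0.0046, 0.0932], [0.0189, 0.0161, 0.0954]]
glue [array([ 0.451, -0.329,  0.07 ])]
tape [array([ 0.431, -0.169,  0.021])]
jar [array([ 0.394, -0.085,  0.052])]
screwdriver [array([0.539, 0.046, 0.051])]
[ 0.05632733 -0.22028039  0.21107269] 17.4833
```

View pics/end.png

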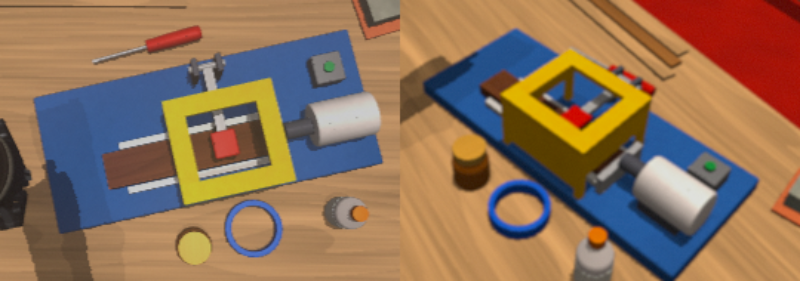

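The picture shows the paddle lowered at px (223,145) and level at 93 mm, the blank unmoved, and the bystanders in place.

```bash
python3 -c "
from h import *
robot.job_done()"
```

```text
the job is handed in; nothing more can be done
```

The blank is home against the end stop and the hold-down paddle is fully down. I handed the job in at about 17.5 s of the 51 s allowed; it reports no verdict.

- **Push:** I pushed the blank's +y end with closed fingertips and met a hard stop (12 N trigger) twice at the same place. The blank's end then measured about 0.197 m along the station's y in the top view. The camera had read slightly short before the push too, so this fits the 0.200 m expected when home. The far end at the stop was not measured directly.
- **Press:** I went straight down through the window centre and pressed until the force rose by 20 N, with the fingertips at 93 mm above the bench. Afterwards the paddle measured level at 93 mm in both views, which is its fully-down height.
- **Final checks:** The blank did not move during the press. The glue bottle, tape roll and jar were within about 3 mm of where they started in both views. I saw no sign of guard contact: the last force reading before pressing, with the fingertips just inside the window, was near zero. The arm ended clear of everything.
- **One disagreement:** In the last side view the detector placed the screwdriver on the blank, which is a false detection. The top view shows it unmoved.

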